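# Close up the seasoning rack

## Task

The spice jar with the red cap and dark blue label has been left out on the counter. Stand it upright in the steel seasoning rack, in the free space in front of the sliding end stop, and let go of it; then gently slide the end stop along its rods until all three jars stand snug in one row between it and the end wall, with no gaps left, and back off. Do not topple a jar, ram the stop, or shift the sauce pot and the timer that stand nearby.

Things in the scene. Friction and masses are not known exactly. Their poses are not given: they have to be found in the camera images.
- spice_1_mid (a point): centre, half-way up, of the spice jar that is out of the rack: round, 45 mm in diameter, 108 mm tall, clear with dark blue label and red screw cap (the cap is the top 21 mm, 45 mm in diameter); 0.11 kg or so; loose, starts upright on the counter; z is its axis, up when upright
- spice_2_mid (a point): centre, half-way up, of the spice jar with red cap and cream and orange label, 44 mm in diameter, 98 mm tall, loose, upright in the rack; z is its axis
- salt_shaker_mid (a point): centre, half-way up, of the salt shaker with grey domed top, 44 mm in diameter, 90 mm tall, loose, upright in the rack; z is its axis
- rack: steel seasoning rack, fixed, 74 mm wide (x), 350 long (y); origin on the counter, z up. Channel along y, centred on x = 0, floor 8 mm up. 6 mm guide rods at x = -28 and +28 mm, 36 mm up, leave a 50 mm channel. End wall at y = +120 mm (inner face), top 99 mm up; at y = -218 mm a rod bracket 46 mm high. The two other jars stand between y = -15 mm and the wall, with gaps
- wall_face (a point): centre of the end wall's inner face, 53 mm above the counter
- end_stop (a joint): position of the sliding end stop in m: at 0 its face is at rack y = -150 mm (270 mm from the wall's face); it grows as the stop slides toward the wall (rack +y), to 0.2 at most. It rides on the rods with about 3 N of friction and stays where it is left
- stop_face (a point): centre of the stop's face toward the jars, 53 mm above the counter; axes as the rack's. The stop is an upright steel plate 66 mm wide, 3 mm thick, its top edge 93 mm above the counter; behind it on the rods are bushings 42 mm long, up to 43 mm above the counter, and gussets up to 56 mm; above that nothing but the thumb pad
- stop_pad (a point): centre of the black rubber thumb pad on the stop's back (the side away from the jars), where the stop can be pushed: pad 44 mm wide, 26 mm high, centre 71 mm above the counter, its surface 9 mm behind the stop's face; push toward rack +y
- sauce_pot: bystander: small lidded sauce pot, brown, 53 mm in diameter, 36 mm tall; origin under its centre
- timer: bystander: red and white kitchen timer, 62 mm in diameter, 40 mm tall; origin under its centre
Things that resemble listed ones, but are neither listed nor needed, are in the scene too. What is shaped like the part that bears spice_1_mid but green is not meant.

How it is judged:
By the outcome, as a careful person would: the job done as asked, in the order asked, and still so for the second after the job is handed in, with the robot touching nothing.
It also fails if it takes over 56 s, if anything falls off the work surface, if the arm or the gripper's body presses on something with over 40 N, if the wrist force passes 120 N, or if a joint passes its speed limit or range.

## Robot

A 6-joint arm with a two-finger parallel gripper is mounted at the origin on a cart in front of the work surface, level with it; the furniture and walls round the work are solid. World frame = base frame: x ahead of the robot, y to its left, z up, the work surface at z = 0. Lengths are in m, angles in rad, forces in N, time in s.
With the tool pointing down it reaches from about 0.375 to 0.9 m from the base axis. Payload 3.1 kg.
Tool frame: the origin (TCP) lies between the finger pads; the fingertips stand 17 mm ahead of it and the grasp point (between the pads) lies 2 mm behind it; z points along the fingers, y is the line along which they close (so a half turn about z gives the same grasp; the last joint's range is limited). The gripper opens to 85 mm and grips with 20 to 120 N. Pads are 22 mm wide; open, the fingers measure 114 mm over their backs; the gripper's body (76 mm by 85 mm) begins 54 mm behind the grasp point. The pads swing forward as they close: fully open they stand 13 mm farther back than shut.
Start: joints at [1.091, 0.527, 1.433, -0, 1.181, -0.178], TCP at [0.186, 0.597, 0.248] pointing down, gripper open.
Joint ranges: [-3.08, 3.08], [-0.75, 2.2], [0.22, 2.44], [-1.43, 4.57], [0, 2.65], [-2.85, 2.85]. Speed limits (rad/s): [2.79, 2.79, 3.14, 3.14, 3.14, 3.14].

## Interface

Orientations are given as a unit quaternion [x, y, z, w].
In Python, from station import sense, vision, order gives the robot as it stands.
- The arm moves only by the shell command python3 -m crank 'ROWS' [OPENING] [FORCE]. ROWS is JSON, a list of rows, each an object with "dp": the shift along the world's x, y, z in units of 30 mm (1.0 is 30 mm), a list of three; "angular": the turn, a rotation vector about the world's x, y, z in degrees, a list of three. In form: [{"dp": [dx, dy, dz], "angular": [ax, ay, az]}, ...]. A call has 1 to 20 rows; each row shifts and turns the commanded pose from where the row before left it; what a row does not reach is not made up. A row lasts 1/10 s, in which the tool goes at most 50 mm and 8.59 degrees, less where a joint would pass 70% of its speed; a pose out of reach is approached as far as the arm can. A call is refused whole if a number of a shift passes 1 or a number of a turn 8.59, either way. A call with a gripper value outside its range is refused whole. OPENING is the closure, from 0 (fully open) to 1 (shut), set as the call begins (- or left out, the last holds). The fingers move at their own pace and stop on an object; FORCE is the grip in N (left out, the last holds). Time passes only in rows, so rows that do not move let the fingers close. It gives the time, the measured TCP pose, the force, the opening and the grip force at its end, in the units of the state.
- sense(): the state, without advancing time (a new reading comes with each control period).
- vision.snapshot(name): name is "scene" or "top" or "wrist"; returns a dict with "image" (420x560x3 uint8, blue, green, red), "range_z" (420x560 float32, m along the optical axis (not along the pixel's ray), 0 where there is no reading), "mtx" (3x3 intrinsics, pixels), "pose" (4x4, takes a point from camera to world coordinates); the wrist camera has in their place "mount" (4x4, takes a point from camera to tool coordinates, whose origin is the TCP and whose axes are the flange's). Camera axes: x right, y down, z forward; pixel columns grow to the right and rows downward; lengths in m; the calibration is good to about 2 mm. A picture is of the moment at which its call begins: read the wrist's pose just before it.
- order.sign_off(): hands the job in; it is judged then, once.
The state is a dict: "t": time; "q": joint angles; "qd": joint speeds; "tau": joint torques, N m; "tcp_pos": TCP position; "tool_rot": TCP orientation; "force": force on the tool from outside, world axes, zero at the start; "ft_torque": the same for the moment, N m; "finger_gap": opening from 0.0 (shut) to 1.0 (fully open); "gripper_force": force on a finger pad.
Only numpy, scipy, OpenCV 4.12 (cv2) and the standard library are available. Lean on these libraries where they do the work, as an engineer would, in place of code of your own. Each camera call takes 0.05 s, during which the arm holds its last target. There are 200 camera calls.

## Working session

There is one attempt and no reset: what is moved stays moved. The work goes in short steps, Python scripts to look and compute and a shell command to move; the robot and the scene stay as the last step left them, time stands still between calls to the robot, and variables do not carry over. Pictures are saved under pics/ and viewed, at most 10 in all, crops included, and the job is handed in when it is done.

```bash
mkdir -p pics; ls; python3 - <<'E'
from station import sense, vision
import cv2, numpy as np
print(sense())
for n in ("scene","top"):
    s=vision.snapshot(n); cv2.imwrite(f"pics/{n}0.png",s["image"]); np.savez(f"{n}0.npz",**s); print(n,s["pose"].round(3).tolist(),s["mtx"].round(1).tolist())
E
```

```text
pics
{'t': 0.0, 'q': array([ 1.09054173e+00,  5.28484071e-01,  1.43386561e+00,  2.53218717e-05,
        1.18140705e+00, -1.78493810e-01]), 'qd': array([ 8.77399126e-04,  8.56041883e-04, -1.33713330e-03, -1.17578685e-03,
       -9.59583851e-05,  3.83521649e-04]), 'tau': array([ 3.75167465e-04, -4.42340076e+01, -1.78033018e+01, -8.66551272e-05,
        8.35865038e-03,  1.36540831e-05]), 'tcp_pos': array([0.18540235, 0.59617471, 0.24733425]), 'tool_rot': array([ 1.50313259e-01,  9.88637827e-01, -1.02008353e-03, -3.61063928e-04]), 'force': array([-0.21750766, -0.30154762, -0.24774467]), 'ft_torque': array([ 0.03104549, -0.01244068, -0.00444478]), 'gripper_force': 0.0, 'finger_gap': 1.0006486338190472}
scene [[0.81, -0.235, 0.537, 0.021], [-0.586, -0.336, 0.737, -0.685], [0.007, -0.912, -0.41, 0.449], [0.0, 0.0, 0.0, 1.0]] [[421.8, 0.0, 283.2], [0.0, 421.8, 206.7], [0.0, 0.0, 1.0]]
top [[0.017, -0.986, 0.167, 0.338], [-1.0, -0.016, 0.008, -0.053], [-0.005, -0.167, -0.986, 1.209], [0.0, 0.0, 0.0, 1.0]] [[501.7, 0.0, 270.5], [0.0, 501.7, 203.3], [0.0, 0.0, 1.0]]
```

View pics/scene0.png

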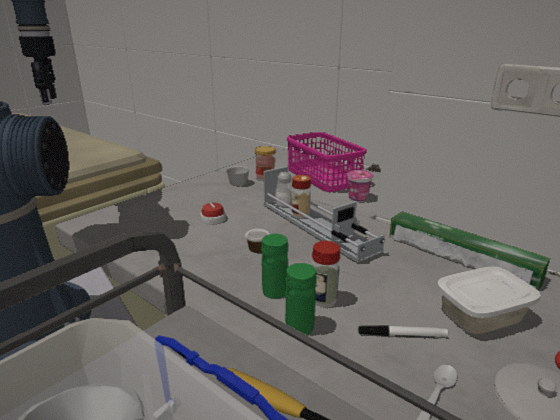

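View pics/top0.png

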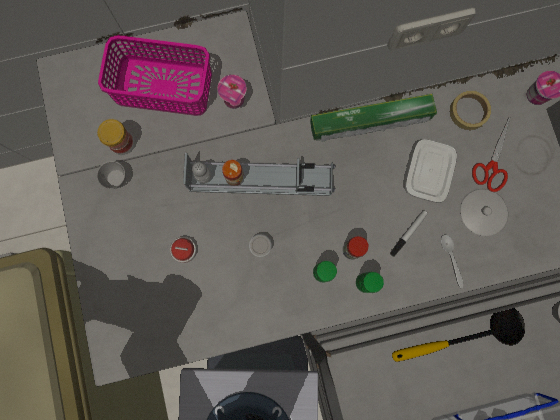

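The top view shows the rack at columns 186–333, rows 150–193, with the wall on the left. The salt shaker is at (201,171), spice_2 at (232,171) and the stop plate near column 300. Spice_1's red cap is at (358,246), with two green look-alikes at (325,271) and (372,282). The pot is at (261,244) and the timer at (182,249).

```bash
cat > h.py <<'E'
import numpy as np, cv2
def cloud(s, T=None):
    z=s["range_z"].astype(float); K=s["mtx"]; T=s["pose"] if T is None else T
    v,u=np.mgrid[:z.shape[0],:z.shape[1]]
    P=np.stack([(u-K[0,2])*z/K[0,0],(v-K[1,2])*z/K[1,1],z],-1)@T[:3,:3].T+T[:3,3]
    P[z<=0]=np.nan
    return P
def circ(xy):
    A=np.c_[2*xy,np.ones(len(xy))]; c=np.linalg.lstsq(A,(xy**2).sum(1),rcond=None)[0]
    return c[:2],np.sqrt(c[2]+c[:2]@c[:2])
def disk(P,u,v,zlo,zhi,r=18):
    m=np.zeros(P.shape[:2],bool); m[v-r:v+r,u-r:u+r]=1
    m&=(P[...,2]>zlo)&(P[...,2]<zhi)
    xy=P[m][:,:2]
    c,R=cv2.minEnclosingCircle(xy.astype(np.float32)) 
    return np.round(c,4),round(R,4),len(xy),np.round(np.median(P[m][:,2]),4)
E
python3 - <<'E'
from h import *
s=dict(np.load("top0.npz")); P=cloud(s)
for n,u,v,a,b,r in [("spice1",358,246,.098,.12,18),("g1",325,271,.09,.13,18),("g2",372,282,.09,.13,18),("spice2",232,169,.095,.12,14),("salt",201,169,.08,.11,14),("pot",261,244,.025,.05,18),("timer",182,249,.02,.05,22)]:
    print(n,disk(P,u,v,a,b,r))
# rack: points
m=np.zeros(P.shape[:2],bool); m[145:200,180:340]=1
for n,a,b in [("rods",.030,.042),("wall",.094,.104),("stoptop",.085,.0965)]:
    k=m&(P[...,2]>a)&(P[...,2]<b); 
    if n=="stoptop": k[:,:275]=0
    if n=="wall": k[:,193:]=0
    xy=P[k][:,:2].astype(np.float32); print(n,len(xy),cv2.minAreaRect(xy),xy.mean(0),np.median(P[k][:,2]))
print(P[210,400],P[300,250])
im=cv2.resize(s["image"][140:300,175:395],None,fx=3.6,fy=3.6,interpolation=cv2.INTER_CUBIC); cv2.imwrite("pics/crop0.png",im)
E
```

```text
spice1 (array([ 0.4324, -0.237 ]), 0.0225, 330, np.float64(0.1081))
g1 (array([ 0.3768, -0.1674]), 0.0229, 350, np.float64(0.1078))
g2 (array([ 0.3548, -0.2688]), 0.0231, 367, np.float64(0.1079))
spice2 (array([0.6012, 0.0459]), 0.0224, 304, np.float64(0.1063))
salt (array([0.6147, 0.1325]), 0.0293, 182, np.float64(0.0932))
pot (array([ 0.4367, -0.0197]), 0.0265, 394, np.float64(0.0354))
timer (array([0.4254, 0.1629]), 0.0293, 421, np.float64(0.0351))
rods 711 ((0.6012551188468933, -0.017740488052368164), (0.3521682322025299, 0.0718897208571434), 89.33748626708984) [ 0.59741324 -0.01965555] 0.03836541157952733
wall 78 ((0.6031180620193481, 0.1525513231754303), (0.005908160470426083, 0.07196300476789474), 88.39505004882812) [0.602804   0.15247415] 0.09831578497106763
stoptop 79 ((0.6007845997810364, -0.10634735971689224), (0.06440260261297226, 0.007372306194156408), 0.4232693612575531) [ 0.60119987 -0.10534561] 0.09135007879580193
[ 0.53002454 -0.35722586  0.00501412] [0.30936232 0.00133009 0.00540732]
```

View pics/crop0.png

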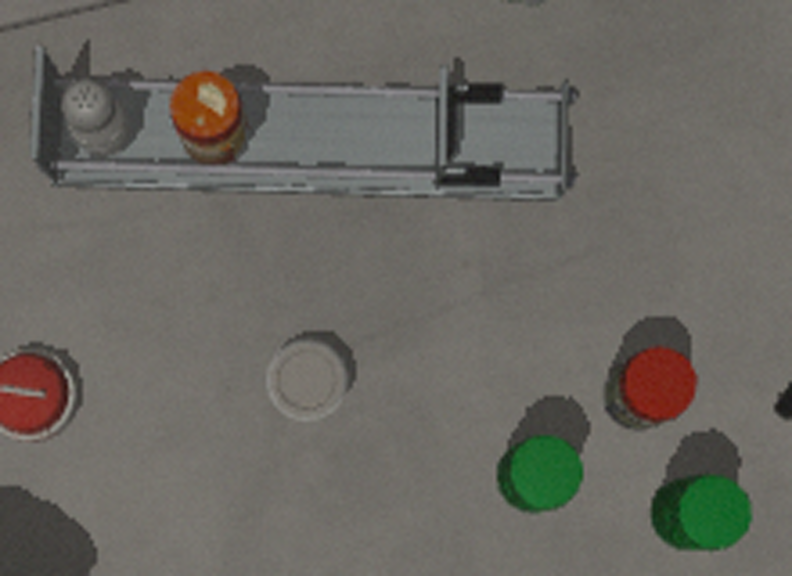

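```bash
python3 -m crank '[{"dp":[0.8,-1,0],"angular":[0,0,-8]},{"dp":[0.8,-1,0],"angular":[0,0,-8]},{"dp":[0.8,-1,0],"angular":[0,0,-8]},{"dp":[0.8,-1,0],"angular":[0,0,-8]},{"dp":[0.8,-1,0],"angular":[0,0,-8]},{"dp":[0.8,-1,0],"angular":[0,0,-8]},{"dp":[0.8,-1,0],"angular":[0,0,-8]},{"dp":[0.8,-1,0],"angular":[0,0,-8]},{"dp":[0.8,-1,0],"angular":[0,0,-8]},{"dp":[0.8,-1,0],"angular":[0,0,-8]},{"dp":[0,-1,0],"angular":[0,0,-7.7]},{"dp":[0,-1,0],"angular":[0,0,0]},{"dp":[0,-1,0],"angular":[0,0,0]},{"dp":[0,-1,0],"angular":[0,0,0]},{"dp":[0,-1,0],"angular":[0,0,0]},{"dp":[0,-1,0],"angular":[0,0,0]},{"dp":[0,-1,0],"angular":[0,0,0]},{"dp":[0,-1,0],"angular":[0,0,0]},{"dp":[0,-1,0],"angular":[0,0,0]},{"dp":[0,-1,0],"angular":[0,0,0]}]' 0
python3 -m crank '[{"dp":[0,-1,0],"angular":[0,0,0]},{"dp":[0,-1,0],"angular":[0,0,0]},{"dp":[0,-1,0],"angular":[0,0,0]},{"dp":[0,-1,0],"angular":[0,0,0]},{"dp":[0,-1,0],"angular":[0,0,0]},{"dp":[0,-1,0],"angular":[0,0,0]},{"dp":[0,0,0],"angular":[0,0,0]},{"dp":[0,0,0],"angular":[0,0,0]}]'
cat >> h.py <<'E'
from scipy.spatial.transform import Rotation as R
def wrist():
    from station import sense, vision
    st=sense(); s=vision.snapshot("wrist")
    T=np.eye(4); T[:3,:3]=R.from_quat(st["tool_rot"]).as_matrix(); T[:3,3]=st["tcp_pos"]
    return st,s,cloud(s,T@s["mount"])
def yaw(st):
    y=R.from_quat(st["tool_rot"]).as_matrix(); return np.degrees(np.arctan2(y[1,1],y[0,1])), y[:,2]
E
python3 - <<'E'
from h import *
st,s,P=wrist(); cv2.imwrite("pics/w1.png",s["image"]); np.savez("w1.npz",P=P)
print(st["t"],st["tcp_pos"],yaw(st))
hsv=cv2.cvtColor(s["image"],cv2.COLOR_BGR2HSV)
red=((hsv[...,0]<8)|(hsv[...,0]>172))&(hsv[...,1]>130)&(P[...,2]>.1)&(P[...,2]<.115)&(P[...,1]<-.1)
xy=P[red][:,:2].astype(np.float32); print(len(xy), cv2.minEnclosingCircle(xy) if len(xy) else 0, np.median(P[red][:,2]))
E
```

```text
t: 2.1
tcp_pos: [0.4253, -0.0044, 0.2481]
tool_rot: [0.793, 0.609, -0.0, -0.0]
force: [-0.1, -0.1, -0.9]
finger_gap: 0.997
gripper_force: 0.0
t: 2.9
tcp_pos: [0.4253, -0.1833, 0.2479]
tool_rot: [0.794, 0.608, -0.0, -0.001]
force: [0.3, 1.0, -0.7]
finger_gap: 1.001
gripper_force: 0.0
2.9 [ 0.4252821  -0.18334744  0.24792493] (np.float64(-15.088618696412684), array([-9.89780652e-04,  1.17402453e-03, -9.99998821e-01]))
2310 ((0.4344917833805084, -0.23595203459262848), 0.02234976552426815) 0.10742504556451424
```

View pics/w1.png

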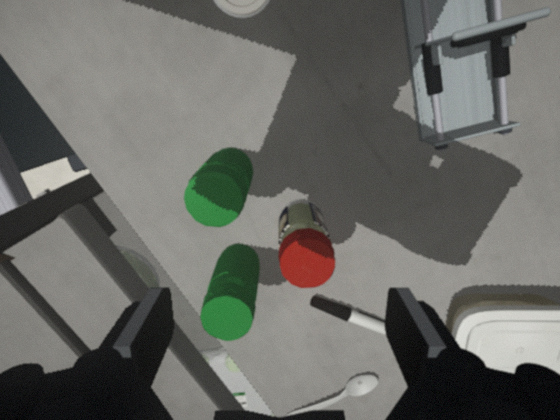

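The wrist view shows the red cap at pixel (307,258). That fits a circle of 22.3 mm radius at z 0.107, which matches the jar and agrees with the top view to 2 mm. The green jars are clear of the finger line, so I'll centre, descend and grip.

```bash
python3 -m crank '[{"dp":[0.15,-0.88,0],"angular":[0,0,0]},{"dp":[0.14,-0.88,0],"angular":[0,0,0]},{"dp":[0,0,0],"angular":[0,0,0]},{"dp":[0,0,-0.8],"angular":[0,0,0]},{"dp":[0,0,-0.8],"angular":[0,0,0]},{"dp":[0,0,-0.8],"angular":[0,0,0]},{"dp":[0,0,-0.8],"angular":[0,0,0]},{"dp":[0,0,-0.6],"angular":[0,0,0]},{"dp":[0,0,-0.5],"angular":[0,0,0]},{"dp":[0,0,-0.5],"angular":[0,0,0]},{"dp":[0,0,-0.4],"angular":[0,0,0]},{"dp":[0,0,-0.3],"angular":[0,0,0]},{"dp":[0,0,0],"angular":[0,0,0]},{"dp":[0,0,0],"angular":[0,0,0]}]'
python3 -m crank '[{"dp":[0,0,0],"angular":[0,0,0]},{"dp":[0,0,0],"angular":[0,0,0]},{"dp":[0,0,0],"angular":[0,0,0]},{"dp":[0,0,0],"angular":[0,0,0]},{"dp":[0,0,0],"angular":[0,0,0]},{"dp":[0,0,0],"angular":[0,0,0]},{"dp":[0,0,0],"angular":[0,0,0]},{"dp":[0,0,0],"angular":[0,0,0]},{"dp":[0,0,0],"angular":[0,0,0]},{"dp":[0,0,0],"angular":[0,0,0]}]' 1 30
```

```text
t: 4.35
tcp_pos: [0.4346, -0.2358, 0.0835]
tool_rot: [0.793, 0.609, 0.0, -0.0]
force: [0.0, 0.4, -0.3]
finger_gap: 1.0
gripper_force: 0.0
t: 5.35
tcp_pos: [0.4346, -0.2363, 0.0839]
tool_rot: [0.793, 0.609, 0.0, 0.0]
force: [-1.0, 0.3, 4.8]
finger_gap: 0.518
gripper_force: 30.1
```

```bash
python3 -m crank '[{"dp":[0,0,0.3],"angular":[0,0,0]},{"dp":[0,0,0.6],"angular":[0,0,0]},{"dp":[0,0,0.8],"angular":[0,0,0]},{"dp":[0,0,0.8],"angular":[0,0,0]},{"dp":[0,0,0.8],"angular":[0,0,0]},{"dp":[0,0,0.8],"angular":[0,0,0]},{"dp":[0,0,0.4],"angular":[0,0,0]},{"dp":[0.3,0.4,0],"angular":[0,0,3]},{"dp":[0.7,0.8,0],"angular":[0,0,3]},{"dp":[0.8,0.9,0],"angular":[0,0,3]},{"dp":[0.8,0.9,0],"angular":[0,0,3]},{"dp":[0.8,0.9,0],"angular":[0,0,3]},{"dp":[0.8,0.9,0],"angular":[0,0,0]},{"dp":[0.7,0.9,0],"angular":[0,0,0]},{"dp":[0.5,0.6,0],"angular":[0,0,0]},{"dp":[0.2,0.2,0],"angular":[0,0,0]},{"dp":[0,0,0],"angular":[0,0,0]},{"dp":[0,0,0],"angular":[0,0,0]},{"dp":[0,0,0],"angular":[0,0,0]}]'
python3 - <<'E'
from h import *
from station import vision
st,s,P=wrist(); cv2.imwrite("pics/w2.png",s["image"]); np.savez("w2.npz",P=P,im=s["image"])
print(st["t"],st["tcp_pos"],yaw(st),st["finger_gap"])
s=vision.snapshot("scene"); np.savez("scene2.npz",**s); cv2.imwrite("pics/s2.png",s["image"])
h=np.hstack([cv2.imread("pics/w2.png"),s["image"]]); cv2.imwrite("pics/both2.png",cv2.resize(h,(800,300),interpolation=cv2.INTER_AREA))
E
```

```text
t: 7.25
tcp_pos: [0.6015, -0.0421, 0.2182]
tool_rot: [0.708, 0.707, -0.0, -0.0]
force: [0.3, 0.6, -1.1]
finger_gap: 0.513
gripper_force: 31.0
7.25 [ 0.60146565 -0.04213958  0.21821176] (np.float64(-0.07688089726598993), array([-1.17835812e-03, -8.61595048e-05, -9.99999302e-01])) 0.5127308209924096
```

View pics/both2.png

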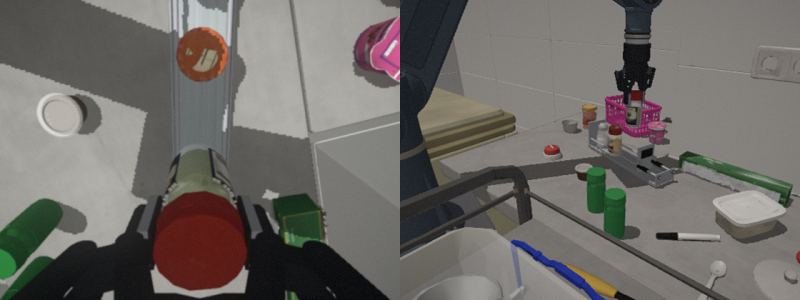

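The jar is held upright over the channel: cap at (200,245) in the left half, with the rods and spice_2 (205,55) ahead of it. Next I'll measure the channel's centreline from the rods and the held jar's x offset.

```bash
python3 - <<'E'
from h import *
P=np.load("w2.npz")["P"]
Z=P[...,2]
for a,b in [(-.02,.01),(.01,.03),(.06,.09),(.09,.12)]:
    m=(P[...,1]>a)&(P[...,1]<b)&(abs(P[...,0]-.602)<.05)
    k=m&(Z>.032)&(Z<.045)
    x=P[k][:,0]; L=x[x<.6]; H=x[x>.6]
    print((a,b),"rods z",np.median(Z[k]).round(4) if k.any() else 0,len(L),len(H),np.median(L).round(4),np.median(H).round(4),"mid",((np.median(L)+np.median(H))/2).round(4), "ext",L.min().round(4),H.max().round(4))
# held jar slices (body below cap) & spice2
k=(Z>.10)&(Z<.112)&(abs(P[...,1]-.046)<.03)&(abs(P[...,0]-.602)<.03)
print("spice2",cv2.minEnclosingCircle(P[k][:,:2].astype(np.float32)),k.sum())
for a,b in [(.13,.15),(.15,.17),(.17,.19),(.225,.24),(.24,.25)]:
    k=(Z>a)&(Z<b)&(abs(P[...,1]+.042)<.03)&(abs(P[...,0]-.6015)<.024)
    if k.sum()>30: print(a,circ(P[k][:,:2]),P[k][:,0].min().round(4),P[k][:,0].max().round(4),k.sum(),P[k][:,1].max())
s=dict(np.load("scene2.npz")); Q=cloud(s); z=Q[...,2]
k=(abs(Q[...,0]-.6015)<.035)&(abs(Q[...,1]+.042)<.035)&(z>.1)&(z<.19)
for a in np.arange(.12,.19,.015):
    kk=k&(z>a)&(z<a+.015)
    if kk.sum()>10: print("sc",a.round(3),circ(Q[kk][:,:2]),kk.sum(),"zmin",z[k].min())
E
```

```text
(-0.02, 0.01) rods z 0.0381 258 271 0.5764 0.6319 mid 0.6041 ext 0.5733 0.6353
(0.01, 0.03) rods z 0.0381 211 198 0.5769 0.6323 mid 0.6046 ext 0.5735 0.6355
(0.06, 0.09) rods z 0.0381 363 364 0.5776 0.6331 mid 0.6053 ext 0.5743 0.6364
(0.09, 0.12) rods z 0.0382 123 119 0.5774 0.6335 mid 0.6055 ext 0.5747 0.6363
spice2 ((0.6042466163635254, 0.04660659655928612), 0.022017989307641983) 4315
0.13 (array([ 0.6015586 , -0.04273021]), np.float64(0.022398231152269844)) 0.58 0.6229 382 -0.019800415103418262
0.15 (array([ 0.60182483, -0.0440489 ]), np.float64(0.023819686681416714)) 0.5797 0.6232 933 -0.019734750036185814
0.17 (array([ 0.60208095, -0.04405323]), np.float64(0.02375319778500774)) 0.5798 0.6239 1292 -0.01988003830460329
0.225 (array([ 0.60194436, -0.04437396]), np.float64(0.023934703160366774)) 0.5775 0.6255 3728 -0.019014177267355117
0.24 (array([ 0.60171216, -0.04137292]), np.float64(0.01590691844460811)) 0.5775 0.6255 11860 -0.020293460902919558
sc 0.135 (array([ 0.60005273, -0.0464008 ]), np.float64(0.02113605585477126)) 120 zmin 0.13591797087895047
sc 0.15 (array([ 0.59884746, -0.04652904]), np.float64(0.021176502356129532)) 152 zmin 0.13591797087895047
sc 0.165 (array([ 0.59987849, -0.0463763 ]), np.float64(0.02159132216246612)) 147 zmin 0.13591797087895047
sc 0.18 (array([ 0.59944792, -0.04660739]), np.float64(0.02126586806561371)) 102 zmin 0.13591797087895047
```

```bash
python3 -m crank '[{"dp":[0.06,0,-0.4],"angular":[0,0,-0.6]},{"dp":[0,0,-0.7],"angular":[0,0,0]},{"dp":[0,0,-0.7],"angular":[0,0,0]},{"dp":[0,0,-0.5],"angular":[0,0,0]},{"dp":[0,0,-0.4],"angular":[0,0,0]},{"dp":[0,0,-0.2],"angular":[0,0,0]},{"dp":[0,0,-0.2],"angular":[0,0,0]},{"dp":[0,0,-0.2],"angular":[0,0,0]},{"dp":[0,0,-0.1],"angular":[0,0,0]},{"dp":[0,0,0],"angular":[0,0,0]},{"dp":[0,0,0],"angular":[0,0,0]}]'
```

```text
t: 8.45
tcp_pos: [0.6045, -0.0411, 0.1166]
tool_rot: [0.711, 0.703, 0.0, 0.0]
force: [-0.3, 0.7, -2.0]
finger_gap: 0.519
gripper_force: 31.0
```

```bash
python3 - <<'E'
from h import *
st,s,P=wrist(); Z=P[...,2]
m=(P[...,1]>-.02)&(P[...,1]<.02)&(abs(P[...,0]-.604)<.05)&(Z>.032)&(Z<.045)
x=P[m][:,0]; L=x[x<.604]; H=x[x>.604]; print("mid",(np.median(L)+np.median(H))/2,len(L),len(H))
k=(Z>.05)&(Z<.075)&(abs(P[...,1]+.042)<.03)&(abs(P[...,0]-.6035)<.025)
print(k.sum(), circ(P[k][:,:2]) if k.sum()>20 else 0, P[k][:,0].min() if k.any() else 0,P[k][:,0].max() if k.any() else 0)
print(st["force"],st["ft_torque"])
E
```

```text
mid 0.6042971090248765 806 824
1259 (array([ 0.60496889, -0.04295289]), np.float64(0.023764829922367257)) 0.5823512580823049 0.6266725649318052
[-0.28958144  0.70604634 -1.99112086] [ 0.02889574 -0.07284029  0.05904628]
```

```bash
python3 -m crank '[{"dp":[-0.02,0,-0.2],"angular":[0,0,0]},{"dp":[0,0,-0.2],"angular":[0,0,0]},{"dp":[0,0,-0.2],"angular":[0,0,0]},{"dp":[0,0,-0.1],"angular":[0,0,0]},{"dp":[0,0,-0.05],"angular":[0,0,0]},{"dp":[0,0,0],"angular":[0,0,0]},{"dp":[0,0,0],"angular":[0,0,0]}]'
```

```text
t: 9.2
tcp_pos: [0.6038, -0.0411, 0.0939]
tool_rot: [0.711, 0.703, 0.0, 0.0]
force: [0.3, 0.1, -1.8]
finger_gap: 0.513
gripper_force: 31.0
```

```bash
python3 -m crank '[{"dp":[0,0,-0.03],"angular":[0,0,0]},{"dp":[0,0,-0.03],"angular":[0,0,0]},{"dp":[0,0,0],"angular":[0,0,0]},{"dp":[0,0,0],"angular":[0,0,0]}]'
```

```text
t: 9.6
tcp_pos: [0.6036, -0.041, 0.0921]
tool_rot: [0.711, 0.703, 0.0, 0.0]
force: [-0.4, 0.5, -1.0]
finger_gap: 0.515
gripper_force: 31.0
```

```bash
python3 -m crank '[{"dp":[0,0,-0.02],"angular":[0,0,0]},{"dp":[0,0,0],"angular":[0,0,0]},{"dp":[0,0,0],"angular":[0,0,0]}]'
python3 -m crank '[{"dp":[0,0,0],"angular":[0,0,0]},{"dp":[0,0,0],"angular":[0,0,0]},{"dp":[0,0,0],"angular":[0,0,0]},{"dp":[0,0,0],"angular":[0,0,0]},{"dp":[0,0,0],"angular":[0,0,0]},{"dp":[0,0,0],"angular":[0,0,0]},{"dp":[0,0,0],"angular":[0,0,0]},{"dp":[0,0,0],"angular":[0,0,0]}]' 0
python3 -m crank '[{"dp":[0,0,0.2],"angular":[0,0,0]},{"dp":[0,0,0.5],"angular":[0,0,0]},{"dp":[0,0,0.7],"angular":[0,0,0]},{"dp":[0,0,0.8],"angular":[0,0,0]},{"dp":[0,0,0.8],"angular":[0,0,0]},{"dp":[0,0,0.8],"angular":[0,0,0]},{"dp":[0,-0.5,0.3],"angular":[0,0,0]},{"dp":[0,-0.9,0],"angular":[0,0,0]},{"dp":[0,-0.9,0],"angular":[0,0,0]},{"dp":[0,-0.9,0],"angular":[0,0,0]},{"dp":[0,-0.5,0],"angular":[0,0,0]},{"dp":[0,0,0],"angular":[0,0,0]},{"dp":[0,0,0],"angular":[0,0,0]}]'
python3 - <<'E'
from h import *
st,s,P=wrist(); cv2.imwrite("pics/w3.png",s["image"]); np.savez("w3.npz",P=P,im=s["image"]); Z=P[...,2]
print(st["tcp_pos"],yaw(st))
k=(Z>.105)&(Z<.125)&(P[...,1]>-.08)&(P[...,1]<0)&(abs(P[...,0]-.6035)<.03)
print("jar1",cv2.minEnclosingCircle(P[k][:,:2].astype(np.float32)),np.median(Z[k]))
k=(Z>.085)&(Z<.1)&(P[...,1]>-.13)&(P[...,1]<-.085)&(abs(P[...,0]-.6035)<.05)
print("stop",k.sum(),cv2.minAreaRect(P[k][:,:2].astype(np.float32)),np.median(Z[k]))
E
```

```text
t: 9.9
tcp_pos: [0.6037, -0.0411, 0.0919]
tool_rot: [0.711, 0.703, 0.0, 0.0]
force: [-1.2, 0.0, 4.0]
finger_gap: 0.516
gripper_force: 31.2
t: 10.7
tcp_pos: [0.6036, -0.0411, 0.0914]
tool_rot: [0.711, 0.703, -0.0, -0.0]
force: [0.0, -0.2, 0.4]
finger_gap: 0.998
gripper_force: 0.0
t: 12.0
tcp_pos: [0.6032, -0.1519, 0.2142]
tool_rot: [0.711, 0.703, 0.0, -0.001]
force: [0.3, 0.0, 0.0]
finger_gap: 1.0
gripper_force: 0.0
[ 0.60321005 -0.151939    0.21416843] (np.float64(-0.6466269069518737), array([-7.94045091e-04,  1.01383599e-03, -9.99999171e-01]))
jar1 ((0.6038622260093689, -0.042397890239953995), 0.022638222202658653) 0.115562121528827
stop 879 ((0.6030480861663818, -0.1042809933423996), (0.007651133928447962, 0.06526598334312439), 89.57349395751953) 0.09209855232118705
```

View pics/w3.png

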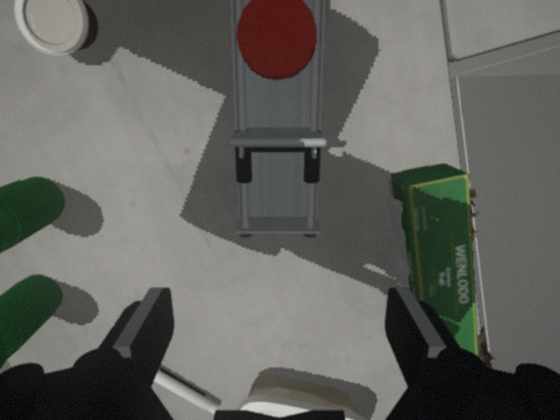

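Jar 1 stands upright in the channel at (0.604, −0.042), top at 0.1156. The stop plate is at pixel row 140 (y ≈ −0.104). Now I'll shut the fingers and lower them behind the pad.

```bash
python3 -m crank '[{"dp":[0,-0.1,0],"angular":[0,0,0]},{"dp":[0,0,0],"angular":[0,0,0]},{"dp":[0,0,0],"angular":[0,0,0]},{"dp":[0,0,0],"angular":[0,0,0]},{"dp":[0,0,0],"angular":[0,0,0]},{"dp":[0,0,0],"angular":[0,0,0]},{"dp":[0,0,-0.4],"angular":[0,0,0]},{"dp":[0,0,-0.7],"angular":[0,0,0]},{"dp":[0,0,-0.8],"angular":[0,0,0]},{"dp":[0,0,-0.8],"angular":[0,0,0]},{"dp":[0,0,-0.7],"angular":[0,0,0]},{"dp":[0,0,-0.5],"angular":[0,0,0]},{"dp":[0,0,-0.4],"angular":[0,0,0]},{"dp":[0,0,-0.15],"angular":[0,0,0]},{"dp":[0,0,0],"angular":[0,0,0]},{"dp":[0,0,0],"angular":[0,0,0]}]' 1 30
python3 -m crank '[{"dp":[0,0.15,0],"angular":[0,0,0]},{"dp":[0,0.15,0],"angular":[0,0,0]},{"dp":[0,0.15,0],"angular":[0,0,0]},{"dp":[0,0.1,0],"angular":[0,0,0]},{"dp":[0,0.1,0],"angular":[0,0,0]},{"dp":[0,0.1,0],"angular":[0,0,0]},{"dp":[0,0.05,0],"angular":[0,0,0]},{"dp":[0,0.05,0],"angular":[0,0,0]},{"dp":[0,0,0],"angular":[0,0,0]}]'
```

```text
t: 13.65
tcp_pos: [0.6042, -0.1553, 0.0816]
tool_rot: [0.711, 0.703, 0.0, 0.001]
force: [0.4, -0.7, -0.1]
finger_gap: 0.001
gripper_force: 0.0
t: 14.55
tcp_pos: [0.6036, -0.1294, 0.0809]
tool_rot: [0.711, 0.704, -0.0, -0.0]
force: [-0.5, -0.3, -0.2]
finger_gap: 0.002
gripper_force: 0.0
```

```bash
python3 -m crank '[{"dp":[0,0.05,0],"angular":[0,0,0]},{"dp":[0,0.05,0],"angular":[0,0,0]},{"dp":[0,0.05,0],"angular":[0,0,0]},{"dp":[0,0.05,0],"angular":[0,0,0]},{"dp":[0,0.05,0],"angular":[0,0,0]},{"dp":[0,0.05,0],"angular":[0,0,0]},{"dp":[0,0.05,0],"angular":[0,0,0]},{"dp":[0,0.05,0],"angular":[0,0,0]}]'
```

```text
t: 15.35
tcp_pos: [0.6037, -0.1179, 0.0809]
tool_rot: [0.711, 0.703, -0.0, 0.0]
force: [-0.6, -1.9, -0.6]
finger_gap: -0.001
gripper_force: 1.5
```

```bash
python3 -m crank '[{"dp":[0,0.1,0],"angular":[0,0,0]},{"dp":[0,0.1,0],"angular":[0,0,0]},{"dp":[0,0.1,0],"angular":[0,0,0]},{"dp":[0,0.1,0],"angular":[0,0,0]},{"dp":[0,0.1,0],"angular":[0,0,0]},{"dp":[0,0.1,0],"angular":[0,0,0]},{"dp":[0,0.1,0],"angular":[0,0,0]},{"dp":[0,0.1,0],"angular":[0,0,0]},{"dp":[0,0.1,0],"angular":[0,0,0]},{"dp":[0,0.1,0],"angular":[0,0,0]},{"dp":[0,0.1,0],"angular":[0,0,0]},{"dp":[0,0.1,0],"angular":[0,0,0]},{"dp":[0,0.1,0],"angular":[0,0,0]},{"dp":[0,0.1,0],"angular":[0,0,0]},{"dp":[0,0.1,0],"angular":[0,0,0]},{"dp":[0,0.1,0],"angular":[0,0,0]}]'
python3 - <<'E'
from h import *
from station import vision
s=vision.snapshot("top"); np.savez("top4.npz",**s); P=cloud(s); print(disk(P,275,169,.1,.13,40), disk(P,232,169,.1,.12,14))
s=vision.snapshot("scene"); cv2.imwrite("pics/s4.png",cv2.resize(s["image"][100:300,180:440],None,fx=3,fy=3,interpolation=cv2.INTER_CUBIC))
E
```

```text
t: 16.95
tcp_pos: [0.604, -0.0694, 0.0811]
tool_rot: [0.711, 0.703, 0.0, 0.0]
force: [2.4, -3.9, -0.8]
finger_gap: 0.003
gripper_force: 2.0
(array([0., 0.]), 0.0, 0, np.float64(nan)) (array([0.6156, 0.056 ]), 0.009, 24, np.float64(0.1066))
  return _methods._mean(a, axis=axis, dtype=dtype,
  ret = ret.dtype.type(ret / rcount)
```

View pics/s4.png

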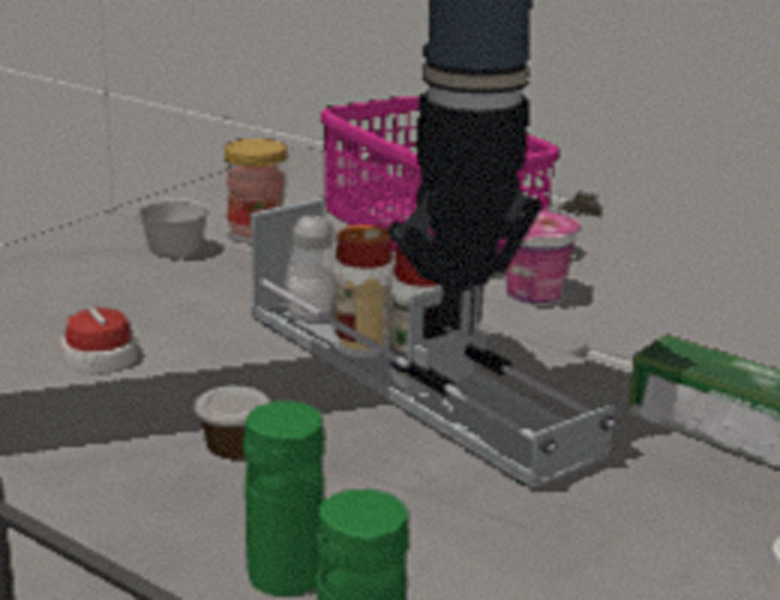

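All the jars are upright and the stop is moving, with jar 1 being pushed along. I'll keep going and slow down near the end.

```bash
python3 -m crank '[{"dp":[0,0.1,0],"angular":[0,0,0]},{"dp":[0,0.1,0],"angular":[0,0,0]},{"dp":[0.01,0.1,0],"angular":[0,0,0]},{"dp":[0,0.1,0],"angular":[0,0,0]},{"dp":[0,0.1,0],"angular":[0,0,0]},{"dp":[0,0.1,0],"angular":[0,0,0]},{"dp":[0,0.1,0],"angular":[0,0,0]},{"dp":[0.01,0.1,0],"angular":[0,0,0]},{"dp":[0,0.1,0],"angular":[0,0,0]},{"dp":[0,0.1,0],"angular":[0,0,0]},{"dp":[0,0.1,0],"angular":[0,0,0]},{"dp":[0,0.1,0],"angular":[0,0,0]},{"dp":[0,0.1,0],"angular":[0,0,0]},{"dp":[0,0.1,0],"angular":[0,0,0]}]'
python3 -m crank '[{"dp":[0,0.05,0],"angular":[0,0,0]},{"dp":[0,0.05,0],"angular":[0,0,0]},{"dp":[0,0.05,0],"angular":[0,0,0]},{"dp":[0,0.05,0],"angular":[0,0,0]},{"dp":[0,0.05,0],"angular":[0,0,0]},{"dp":[0,0.05,0],"angular":[0,0,0]}]'
```

```text
t: 18.45
tcp_pos: [0.6041, -0.0274, 0.0809]
tool_rot: [0.711, 0.703, -0.0, -0.0]
force: [-0.9, -4.9, 2.8]
finger_gap: -0.003
gripper_force: 2.4
t: 19.05
tcp_pos: [0.6042, -0.0185, 0.0809]
tool_rot: [0.711, 0.703, -0.0, 0.0]
force: [-0.5, -4.2, 3.1]
finger_gap: 0.004
gripper_force: 2.4
```

```bash
python3 -m crank '[{"dp":[0,0.04,0],"angular":[0,0,0]},{"dp":[0,0.04,0],"angular":[0,0,0]},{"dp":[0,0.04,0],"angular":[0,0,0]},{"dp":[0,0.04,0],"angular":[0,0,0]},{"dp":[0,0.04,0],"angular":[0,0,0]},{"dp":[0,0.04,0],"angular":[0,0,0]}]'
python3 -m crank '[{"dp":[0,0.03,0],"angular":[0,0,0]},{"dp":[0,0.03,0],"angular":[0,0,0]},{"dp":[0,0.03,0],"angular":[0,0,0]}]'
python3 - <<'E'
from h import *
from station import vision
st,s,P=wrist(); Z=P[...,2]; print(st["tcp_pos"],st["force"])
cv2.imwrite("pics/w5.png",s["image"])
s=vision.snapshot("scene"); Q=cloud(s); np.savez("scene5.npz",**s)
a=cv2.resize(s["image"][140:260,220:380],(800,600),interpolation=cv2.INTER_CUBIC); b=cv2.imread("pics/w5.png")
cv2.imwrite("pics/both5.png",np.hstack([cv2.resize(a,(400,300)),cv2.resize(b,(400,300))]))
E
```

```text
t: 19.65
tcp_pos: [0.6043, -0.0113, 0.0809]
tool_rot: [0.711, 0.703, 0.0, 0.0]
force: [0.3, -5.0, 2.2]
finger_gap: 0.002
gripper_force: 2.4
t: 19.95
tcp_pos: [0.6044, -0.0086, 0.0809]
tool_rot: [0.711, 0.703, 0.0, 0.0]
force: [1.1, -4.5, 1.6]
finger_gap: 0.004
gripper_force: 2.4
[ 0.60435797 -0.0086149   0.08090174] [ 1.14164352 -4.54379551  1.6166784 ]
```

View pics/both5.png

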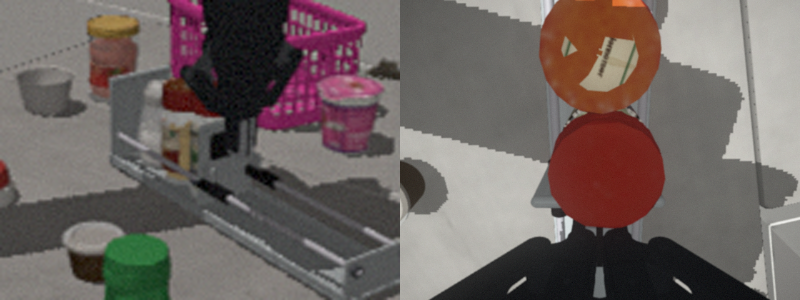

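Jars 1 and 2 touch and stand upright under the wrist camera. A small gap to the shaker and wall probably remains, so I'll advance in small steps and watch the force.

```bash
for i in 1; do python3 -m crank '[{"dp":[0,0.03,0],"angular":[0,0,0]},{"dp":[0,0.03,0],"angular":[0,0,0]},{"dp":[0,0,0],"angular":[0,0,0]}]' | grep -E "tcp|force:"; done
python3 -m crank '[{"dp":[0,0.03,0],"angular":[0,0,0]},{"dp":[0,0.03,0],"angular":[0,0,0]}]' | grep -E "tcp|force:"
```

```text
tcp_pos: [0.6043, -0.0067, 0.0809]
force: [0.5, -3.5, 1.9]
gripper_force: 2.1
tcp_pos: [0.6044, -0.0052, 0.0809]
force: [0.7, -4.5, 1.6]
gripper_force: 2.6
```

```bash
python3 -m crank '[{"dp":[0,0.03,0],"angular":[0,0,0]},{"dp":[0,0.03,0],"angular":[0,0,0]}]' | grep -E "tcp|force:"
```

```text
tcp_pos: [0.6044, -0.0034, 0.0809]
force: [1.9, -6.3, 2.3]
gripper_force: 2.6
```

```bash
python3 -m crank '[{"dp":[0,0.03,0],"angular":[0,0,0]},{"dp":[0,0.02,0],"angular":[0,0,0]}]' | grep -E "tcp|force:"
```

```text
tcp_pos: [0.6044, -0.0019, 0.0809]
force: [1.1, -5.3, 2.5]
gripper_force: 2.6
```

```bash
python3 -m crank '[{"dp":[0,0.02,0],"angular":[0,0,0]},{"dp":[0,0.02,0],"angular":[0,0,0]}]' | grep -E "tcp|force:"
```

```text
tcp_pos: [0.6044, -0.0007, 0.0809]
force: [0.5, -3.7, 1.8]
gripper_force: 2.6
```

```bash
python3 -m crank '[{"dp":[0,0.02,0],"angular":[0,0,0]},{"dp":[0,0.02,0],"angular":[0,0,0]}]' | grep -E "tcp|force:"
```

```text
tcp_pos: [0.6044, 0.0005, 0.0809]
force: [0.5, -4.6, 1.8]
gripper_force: 2.6
```

```bash
python3 - <<'E'
from h import *
st,s,P=wrist(); Z=P[...,2]; print(st["t"],st["force"],st["tcp_pos"])
for n,a,b,lo,hi in [("j1",.112,.12,-.01,.065),("j2",.101,.1105,.04,.11),("salt",.06,.1,.09,.145),("wall",.095,.102,.13,.18)]:
    k=(Z>a)&(Z<b)&(P[...,1]>lo)&(P[...,1]<hi)&(abs(P[...,0]-.605)<.03)
    if k.any(): print(n,k.sum(),cv2.minEnclosingCircle(P[k][:,:2].astype(np.float32)),P[k][:,1].min(),P[k][:,1].max())
E
```

```text
21.35 [ 0.48499853 -4.61890914  1.8252225 ] [6.04423082e-01 5.32388925e-04 8.09014483e-02]
j1 24380 ((0.6052143573760986, 0.02323615550994873), 0.04271562397480011) -0.0099488344915378 0.06499672342344018
j2 23725 ((0.6087164878845215, 0.07620713859796524), 0.032850395888090134) 0.051111107717098835 0.10478410582914312
```

```bash
python3 -m crank '[{"dp":[0,0.02,0],"angular":[0,0,0]},{"dp":[0,0.02,0],"angular":[0,0,0]}]' | grep -E "tcp|force:"
```

```text
tcp_pos: [0.6045, 0.0015, 0.0809]
force: [1.5, -7.0, 1.3]
gripper_force: 3.4
```

```bash
python3 -m crank '[{"dp":[0,0.02,0],"angular":[0,0,0]},{"dp":[0,0.02,0],"angular":[0,0,0]}]' | grep -E "tcp|force:"
```

```text
tcp_pos: [0.6045, 0.0018, 0.0809]
force: [0.9, -9.6, 1.7]
gripper_force: 4.9
```

```bash
python3 -m crank '[{"dp":[0,0.02,0],"angular":[0,0,0]},{"dp":[0,0,0],"angular":[0,0,0]}]' | grep -E "tcp|force:"
```

```text
tcp_pos: [0.6045, 0.0019, 0.0809]
force: [0.2, -9.2, 1.8]
gripper_force: 5.0
```

The force rose to about 9 N with no more travel, so the row is snug. I'll back off, raise the tool and check.

```bash
python3 -m crank '[{"dp":[0,-0.1,0],"angular":[0,0,0]},{"dp":[0,-0.3,0],"angular":[0,0,0]},{"dp":[0,-0.6,0],"angular":[0,0,0]},{"dp":[0,-0.6,0.2],"angular":[0,0,0]},{"dp":[0,-0.3,0.6],"angular":[0,0,0]},{"dp":[0,0,0.8],"angular":[0,0,0]},{"dp":[0,0,0.9],"angular":[0,0,0]},{"dp":[0,0,0.9],"angular":[0,0,0]},{"dp":[0,0,0.9],"angular":[0,0,0]},{"dp":[0,0,0.9],"angular":[0,0,0]},{"dp":[0,0,0.5],"angular":[0,0,0]},{"dp":[0,0,0],"angular":[0,0,0]},{"dp":[0,0,0],"angular":[0,0,0]}]'
python3 - <<'E'
from h import *
st,s,P=wrist(); Z=P[...,2]; cv2.imwrite("pics/w6.png",s["image"])
def q(n,a,b,lo,hi,w=.024):
    k=(Z>a)&(Z<b)&(P[...,1]>lo)&(P[...,1]<hi)&(abs(P[...,0]-.605)<w)
    if k.any(): print(n,k.sum(),cv2.minEnclosingCircle(P[k][:,:2].astype(np.float32)),P[k][:,1].min().round(4),P[k][:,1].max().round(4),np.median(Z[k]).round(4))
q("j1",.112,.12,.0,.07); q("j2",.1,.1105,.055,.11); q("salt",.085,.1,.105,.147); q("wall",.096,.103,.14,.18,.04); q("stop",.088,.096,-.01,.03,.04)
from station import vision
s=vision.snapshot("top"); T=cloud(s); print("pot",disk(T,261,244,.025,.05,18),"timer",disk(T,182,249,.02,.05,22))
E
```

```text
t: 23.3
tcp_pos: [0.6038, -0.0542, 0.2519]
tool_rot: [0.711, 0.703, 0.0, -0.0]
force: [0.2, 0.3, -0.0]
finger_gap: -0.001
gripper_force: 0.0
j1 3794 ((0.6079763770103455, 0.04481349512934685), 0.022282646968960762) 0.0228 0.0664 0.1157
j2 1181 ((0.6060774326324463, 0.07207134366035461), 0.022962862625718117) 0.0571 0.082 0.1066
stop 646 ((0.6047065258026123, 0.02105831727385521), 0.032703250646591187) 0.0182 0.0239 0.0922
pot (array([ 0.4302, -0.038 ]), 0.0175, 43, np.float64(0.0363)) timer (array([0., 0.]), 0.0, 0, np.float64(nan))
  return _methods._mean(a, axis=axis, dtype=dtype,
  ret = ret.dtype.type(ret / rcount)
```

View pics/w6.png

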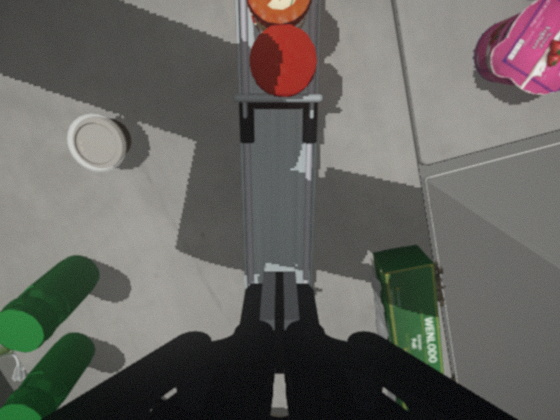

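The stop sits against jar 1 (cap at (283,60), plate at row 98). The shaker is out of view, so I'll move the wrist camera over the row to check for gaps.

```bash
python3 -m crank '[{"dp":[0,0.5,0.5],"angular":[0,0,0]},{"dp":[0,0.8,0.5],"angular":[0,0,0]},{"dp":[0,0.8,0],"angular":[0,0,0]},{"dp":[0,0.5,0],"angular":[0,0,0]},{"dp":[0,0,0],"angular":[0,0,0]},{"dp":[0,0,0],"angular":[0,0,0]}]' | grep tcp
python3 - <<'E'
from h import *
st,s,P=wrist(); Z=P[...,2]; cv2.imwrite("pics/w7.png",s["image"]); np.savez("w7.npz",P=P)
def q(n,a,b,lo,hi,w=.026):
    k=(Z>a)&(Z<b)&(P[...,1]>lo)&(P[...,1]<hi)&(abs(P[...,0]-.606)<w)
    if k.any(): print(n,k.sum(),np.round(np.array(cv2.minEnclosingCircle(P[k][:,:2].astype(np.float32))[0]),4),P[k].min(0).round(4),P[k].max(0).round(4))
q("j1",.112,.12,.0,.07); q("j2",.1,.1105,.055,.12); q("salt top",.085,.1,.105,.149); q("salt body",.03,.07,.1,.149);q("wall",.096,.103,.145,.18,.04); q("stop",.088,.096,-.01,.03,.04)
E
```

```text
tcp_pos: [0.6038, 0.0244, 0.2808]
j1 2373 [0.6084 0.0451] [0.5864 0.0228 0.112 ] [0.6299 0.0671 0.1182]
j2 2626 [0.608  0.0797] [0.5847 0.0553 0.1   ] [0.6278 0.111  0.1101]
salt top 1613 [0.6052 0.1252] [0.5901 0.1052 0.085 ] [0.6252 0.149  0.1   ]
salt body 547 [0.6059 0.1248] [0.58   0.1003 0.0339] [0.632  0.1489 0.0699]
wall 857 [0.6062 0.1547] [0.5694 0.1504 0.096 ] [0.6428 0.1567 0.1007]
stop 284 [0.6044 0.0222] [0.5721 0.0182 0.0883] [0.6367 0.0248 0.0941]
```

View pics/w7.png

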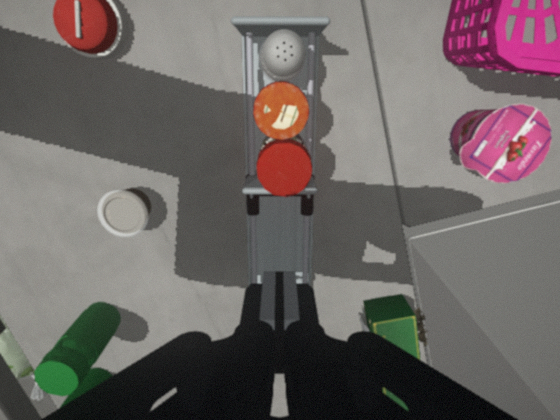

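```bash
python3 - <<'E'
from h import *
P=np.load("w7.npz")["P"]; Z=P[...,2]
def px(n,u0,u1,v0,v1,a,b):
    R=P[v0:v1,u0:u1]; k=(R[...,2]>a)&(R[...,2]<b); q=R[k]; print(n,k.sum(),np.round(cv2.minEnclosingCircle(q[:,:2].astype(np.float32)),4) if 0 else (cv2.minEnclosingCircle(q[:,:2].astype(np.float32))), np.median(q,0).round(4))
px("j1",250,320,138,198,.112,.119)
px("j2",250,312,80,138,.1025,.1095)
for a,b in [(.094,.1),(.088,.1),(.08,.1),(.06,.1)]: px("salt",258,308,31,79,a,b)
w=P[14:32,236:330].reshape(-1,3)
for a in np.arange(.02,.105,.01):
    k=(w[:,2]>a)&(w[:,2]<a+.01)
    if k.sum()>5: print("wall z",a.round(2),k.sum(),np.percentile(w[k,1],[2,50,98]).round(4))
E
```

```text
j1 2373 ((0.6083806157112122, 0.04508041590452194), 0.022361116483807564) [0.608  0.0461 0.1156]
j2 2474 ((0.6059622168540955, 0.08912625908851624), 0.02184736542403698) [0.6059 0.0899 0.1066]
salt 765 ((0.6083061099052429, 0.13238388299942017), 0.012802314944565296) [0.6086 0.1325 0.0957]
salt 1353 ((0.6086674928665161, 0.13231830298900604), 0.016076263040304184) [0.6086 0.132  0.0945]
salt 1570 ((0.6087024807929993, 0.13239829242229462), 0.017123457044363022) [0.6086 0.1318 0.0939]
salt 1685 ((0.6080794930458069, 0.13150039315223694), 0.018208060413599014) [0.6085 0.1311 0.0936]
wall z 0.04 64 [0.1517 0.1524 0.1529]
wall z 0.05 134 [0.1518 0.1524 0.1528]
wall z 0.06 128 [0.1517 0.1524 0.1528]
wall z 0.07 150 [0.1518 0.1522 0.1528]
wall z 0.08 131 [0.1471 0.152  0.1527]
wall z 0.09 829 [0.1507 0.1533 0.1564]
wall z 0.1 8 [0.1528 0.1532 0.155 ]
```

The centres are at y = 0.0451, 0.0891 and 0.1324, about 44 mm apart as touching jars must be. The shaker is against the wall (inner face at 0.1524, within calibration error). All three are upright, and the pot and timer were never approached, so I'll hand it in.

```bash
python3 -c "
from station import order; print(order.sign_off())"
```

```text
the job is handed in; nothing more can be done
None
```

The red-capped, blue-label jar is upright in the rack, and the stop has been slid until all three jars stand snug against the end wall; the arm is backed off and the job is handed in at about 24 s of robot time.

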